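# Push the blue master tube into the leak tester's port

### The job

The leak tester is checked with its master tube before the shift. Take the blue tube with the brass cap out of the grey rack and push it, cap up, into the port with the blue bell-mouth, past the resistance of the seal until it bottoms, then let go of it. Leave the yellow tube where it stands in the rack.

Things in the scene. Friction and masses are not known exactly. Their poses are not given: they have to be found in the camera images.
- blue_tube_centre (a point): Blue rigid tube, 150 mm long, 22 mm diameter, 80 g, foot chamfered to 15 mm over its lowest 6 mm, 23 mm brass cap on the top 8 mm, white line round it 65 mm above the foot. Point: its centre, 75 mm above the foot; z points to the cap. Starts upright, cap up, in one of the grey rack's two holes; its foot is 40 mm below the rack's top, so 110 mm stand out.
- blue_port_mouth (a point): Push-fit port with a blue bell-mouth, fixed upright, 85 mm high. Point: centre of the rim. Funnel about 60 mm wide, narrowing in 25 mm to a 30 mm bore; hard bottom 65 mm below the rim. The tube's foot meets the seal 45 mm below the rim; a push of about 7 N then drives it the last 20 mm; no spring-back. Bottomed, the tube's centre is 10 mm above the rim, its white line level with the rim.
- yellow_tube_centre (a point): Yellow tube, same size as the blue one, to be left alone. Point: its centre, 75 mm above its foot. It stands in the other hole of the grey fixed rack (70 x 170 x 48 mm high; holes 26 mm wide, 40 mm deep, 100 mm apart, along the rack's long side). Which tube is in which hole varies. Its top is 158 mm above the bench: carry the other clear over or past it.
- yellow_port_mouth (a point): Port like the blue one but with a yellow bell-mouth, not to be used. Point: centre of its rim, 85 mm above the bench. Each port stands on a dark 80 x 80 mm plate with a brass outlet on one side, reaching 54 mm from the axis. The two ports swap places at random.

How it is judged:
By the outcome, as a careful person would: the job done as asked, in the order asked, and still so for the second after the job is handed in, with the robot touching nothing.
It also fails if it takes over 48 s, if anything falls off the work surface, if the arm or the gripper's body presses on something with over 40 N, if the wrist force passes 120 N, or if a joint passes its speed limit or range.

### The arm

A 7-joint arm with a two-finger parallel gripper is mounted at the origin on a cart in front of the work surface, level with it; the furniture and walls round the work are solid. World frame = base frame: x ahead of the robot, y to its left, z up, the work surface at z = 0. Lengths are in m, angles in rad, forces in N, time in s.
With the tool pointing down it reaches from about 0.35 to 0.9 m from the base axis. Payload 8.1 kg.
Tool frame: the origin (TCP) lies at the very end of the fingers, on their centre line; the grasp point (between the pads) lies arm.hold_point_z behind it (arm.hold_point_z is the distance from the TCP to the grasp point, in m); z points along the fingers, y is the line along which they close (so a half turn about z gives the same grasp; the last joint's range is limited). The gripper opens to 92 mm and grips with 3 to 60 N. Pads are 19 mm wide; open, the fingers measure 130 mm over their backs; the gripper's body (75 mm by 190 mm) begins 47 mm behind the grasp point.
Start: joints at [1.175, 0.434, 0.025, 1.573, -0.012, 1.134, -0.075], TCP at [0.18, -0.598, 0.227] pointing down, gripper open.
Joint ranges: [-2.62, 2.62], [-0.44, 2.09], [-1.27, 1.32], [0.08, 2.57], [-1.32, 4.46], [0.12, 2], [-2.74, 2.74]. Speed limits (rad/s): [2.22, 2.22, 3.01, 3.01, 3.14, 3.14, 3.14].

### API

Orientations are given as a rotation vector (axis times angle).
In Python, from cell import arm, vision, job, cut_out gives the robot as it stands. The module is installed in compiled form; this text tells all that it offers.
- The arm moves only by the tool play_rows, never from a script. Its argument "increments" is text: rows parted by semicolons, each of 5 numbers parted by spaces: the shift along the tool's x, y, z in cm, then the turn about the tool's z in degrees, then the opening, from -1 (shut) to 1 (fully open), so that 0 is half open. A call has 1 to 5 rows; each row shifts and turns the commanded pose from where the row before left it, along the tool's axes as they then stand; what a row does not reach is not made up. A row lasts 1/12 s, in which the tool goes at most 41.7 mm and 7.16 degrees, less where a joint would pass 70% of its speed; a pose out of reach is approached as far as the arm can. A call is refused whole if a number of a shift passes 4.17 or a number of a turn 7.16, either way. A call with a gripper value outside its range is refused whole. The fingers move at their own pace and stop on an object; "grip_force" is the grip in N (left out, the last holds). Time passes only in rows, so rows that do not move let the fingers close. It gives the time, the measured TCP pose, the force, the opening and the grip force at its end, in the units of the state.
- arm.observe(): the state, without advancing time (a new reading comes with each control period).
- vision.get_image(name): name is "scene" or "top" or "wrist"; returns a dict with "frame" (420x560x3 uint8, red, green, blue), "z_map" (420x560 float32, m along the optical axis (not along the pixel's ray), 0 where there is no reading), "mtx" (3x3 intrinsics, pixels), "distortion" ([k1, k2, p1, p2, k3] as OpenCV has them; the pictures are not rectified), "cam_to_world" (4x4, takes a point from camera to world coordinates). Camera axes: x right, y up, looking along -z (the intrinsics and any distortion apply to the point x, -y, -z); pixel columns grow to the right and rows downward; lengths in m; the calibration is good to about 2 mm. A picture is of the moment at which its call begins.
- job.sign_off(): hands the job in; it is judged then, once.
Trained networks look in a picture, given as the dict that the camera call returned (one of the last four; its "shot" number tells which), for a name from the list of things; names that differ only in an ending like _2 or _b are one class to them, and where a whole thing is asked for, a point or a joint stands for the part that bears it (a point fixed in the world has none). Each returns a list of dicts, best first, with "confidence" (0 to 1); they miss things now and then, are a little off and sometimes report something else, mostly with a low value. They report only what shows in the picture. A call takes as long as a camera call.
- cut_out(query, picture): "mask" (420x560 bool, what is visible of it) and "point" ([row, column] in pixels, amid what is visible of it).
The state is a dict: "clock": time; "joints": joint angles; "dq": joint speeds; "joint_efforts": joint torques, N m; "position": TCP position; "ee_rot": TCP orientation; "force": force on the tool from outside, world axes, zero at the start; "ft_torque": the same for the moment, N m; "width": opening from 0.0 (shut) to 1.0 (fully open); "gripper_force": force on a finger pad.
Only numpy, scipy, OpenCV 4.12 (cv2) and the standard library are available. Lean on these libraries where they do the work, as an engineer would, in place of code of your own. Each camera call takes 0.05 s, during which the arm holds its last target. There are 200 camera calls.

## Working session

There is one attempt and no reset: what is moved stays moved. The work goes in short steps, Python scripts to look and compute and a tool call to move; the robot and the scene stay as the last step left them, time stands still between calls to the robot, and variables do not carry over. Pictures are saved under pics/ and viewed, at most 10 in all, crops included, and the job is handed in when it is done.

Besides the shell and the picture viewer there is one more tool, called as name(argument=value, ...) on one line, values as JSON. play_rows: Moves the arm, as the interface text tells. Its arguments: {"type":"object","properties":{"increments":{"type":"string"},"grip_force":{"type":"number"}},"required":["increments"]}

```bash
mkdir -p pics
cat > h.py <<'E'
import numpy as np, cv2
from cell import arm, vision, job, cut_out
from scipy.spatial.transform import Rotation as R
def pts(p,mask):
    z=p["z_map"]; m=mask&(z>0); r,c=np.nonzero(m)
    u=cv2.undistortPoints(np.stack([c,r],1).astype(np.float64)[:,None],np.array(p["mtx"]),np.array(p["distortion"]))[:,0]
    d=z[r,c]; P=np.stack([u[:,0]*d,-u[:,1]*d,-d,np.ones_like(d)],1)
    return (P@np.array(p["cam_to_world"]).T)[:,:3]
def save(p,n): cv2.imwrite("pics/"+n,p["frame"][:,:,::-1])
E
python3 - <<'E'
from h import *
s=arm.observe(); print({k:np.round(v,3) for k,v in s.items()}, arm.hold_point_z)
ims=[]
for cam in ("top","scene"):
    p=vision.get_image(cam); ims.append(p["frame"])
    print(cam,np.round(p["cam_to_world"],2).tolist())
    for q in ("blue_tube_centre","yellow_tube_centre","blue_port_mouth","yellow_port_mouth"):
        for d in cut_out(q,p)[:2]:
            P=pts(p,d["mask"]); 
            if len(P)==0: print(q,'none',d["point"]);continue
            print(q,round(d["confidence"],2),d["point"],len(P),"med",np.median(P,0).round(3),"lo",np.percentile(P,3,0).round(3),"hi",np.percentile(P,97,0).round(3))
im=np.vstack(ims); im=cv2.resize(im,None,fx=.71,fy=.71,interpolation=cv2.INTER_AREA)
cv2.imwrite("pics/a.png",im[:,:,::-1])
E
```

```text
{'clock': np.float64(0.0), 'joints': array([ 1.175,  0.435,  0.025,  1.574, -0.012,  1.134, -0.075]), 'dq': array([ 0.001, -0.002,  0.002, -0.001,  0.   , -0.   ,  0.   ]), 'joint_efforts': array([ 1.0000e-03, -6.6785e+01,  9.8500e-01, -3.1446e+01, -6.1000e-02,
        4.3000e-02,  0.0000e+00]), 'position': array([ 0.18 , -0.598,  0.226]), 'ee_rot': array([-3.107e+00, -4.580e-01,  1.000e-03]), 'force': array([ 0.263, -0.069, -0.281]), 'ft_torque': array([0.012, 0.004, 0.02 ]), 'gripper_force': np.float64(0.0), 'width': np.float64(1.001)} 0.0188
top [[-0.02, 0.99, -0.17, 0.35], [-1.0, -0.02, 0.0, 0.02], [0.0, 0.17, 0.99, 1.12], [0.0, 0.0, 0.0, 1.0]]
blue_tube_centre 0.74 [207.0, 150.8] 180 med [0.536 0.311 0.123] lo [0.53  0.306 0.046] hi [0.548 0.324 0.161]
blue_tube_centre 0.6 [207.5, 192.7] 157 med [0.532 0.213 0.122] lo [0.526 0.207 0.035] hi [0.55  0.223 0.161]
yellow_tube_centre 0.61 [208.3, 153.1] 184 med [0.536 0.31  0.12 ] lo [0.53  0.306 0.042] hi [0.548 0.323 0.161]
blue_port_mouth 0.75 [217.7, 385.7] 1007 med [ 0.517 -0.294  0.043] lo [ 0.482 -0.328  0.008] hi [ 0.561 -0.259  0.087]
yellow_port_mouth 0.7 [229.5, 296.7] 866 med [ 0.479 -0.051  0.069] lo [ 0.445 -0.084  0.01 ] hi [ 0.523 -0.014  0.087]
scene [[-0.65, 0.37, -0.66, -0.18], [-0.76, -0.31, 0.57, 0.6], [0.01, 0.88, 0.48, 0.63], [0.0, 0.0, 0.0, 1.0]]
yellow_tube_centre 0.9 [270.4, 133.6] 630 med [0.531 0.322 0.11 ] lo [0.527 0.311 0.049] hi [0.542 0.329 0.158]
blue_port_mouth 0.73 [207.1, 364.4] 1136 med [ 0.51  -0.283  0.034] lo [ 0.479 -0.326  0.001] hi [ 0.559 -0.256  0.085]
yellow_port_mouth 0.81 [248.7, 302.3] 1541 med [ 0.469 -0.041  0.036] lo [ 0.439 -0.081  0.004] hi [ 0.52  -0.01   0.085]
```

View pics/a.png

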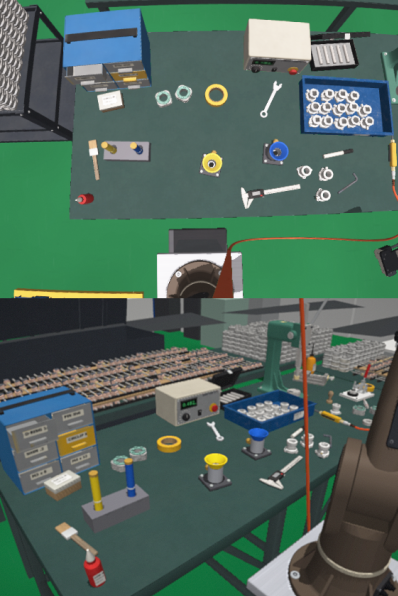

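The top view (upper) shows the grey rack with yellow tube left at about (148,108) and blue tube right at (148,136), in the shrunken picture. The yellow port is at (162,211) and the blue port at (152,277). The scene view agrees. In the top view, `cut_out`'s best blue detection is actually the yellow tube; its second one is correct. Next I refine both positions.

Run:
```python
from h import *
p=vision.get_image("top")
P=pts(p,np.ones((420,560),bool))
for n,c in (("blue",(.535,.214)),("yel",(.54,.315))):
    Q=P[(np.hypot(P[:,0]-c[0],P[:,1]-c[1])<.03)&(P[:,2]>.15)&(P[:,2]<.17)]
    print(n,len(Q),Q.mean(0).round(4),Q.min(0).round(3),Q.max(0).round(3))
for n,c in (("bport",(.519,-.292)),("yport",(.483,-.049))):
    Q=P[(np.hypot(P[:,0]-c[0],P[:,1]-c[1])<.05)&(P[:,2]>.078)&(P[:,2]<.095)]
    (a,b),r=cv2.minEnclosingCircle(Q[:,:2].astype(np.float32))
    print(n,len(Q),a,b,r)
# anything tall between
Q=P[(P[:,0]>.2)&(P[:,0]<.65)&(abs(P[:,1])<.45)&(P[:,2]>.1)]
print(np.unique((Q/.05).round().astype(int),axis=0)*.05)
```

```text
blue 65 [0.5362 0.2167 0.1585] [0.525 0.207 0.153] [0.547 0.226 0.163]
yel 64 [0.5389 0.3159 0.1574] [0.529 0.306 0.15 ] [0.549 0.326 0.162]
bport 273 0.5192664265632629 -0.2975894510746002 0.036579590290784836
yport 291 0.48180606961250305 -0.0513957217335701 0.03553541749715805
[[ 0.2  -0.1   0.15]
 [ 0.2  -0.1   0.2 ]
 [ 0.2  -0.1   0.25]
 [ 0.2  -0.1   0.3 ]
 [ 0.2  -0.1   0.35]
 [ 0.2  -0.05  0.35]
 [ 0.25 -0.05  0.35]
 [ 0.25 -0.05  0.4 ]
 [ 0.25 -0.05  0.45]
 [ 0.25 -0.05  0.5 ]
 [ 0.25 -0.05  0.55]
 [ 0.25 -0.05  0.6 ]
 [ 0.25 -0.05  0.65]
 [ 0.25 -0.05  0.7 ]
 [ 0.25 -0.05  0.75]
 [ 0.25  0.    0.75]
 [ 0.3  -0.05  0.75]
 [ 0.3  -0.05  0.8 ]
 [ 0.3   0.    0.75]
 [ 0.3   0.    0.8 ]
 [ 0.3   0.    0.85]
 [ 0.3   0.    0.9 ]
 [ 0.3   0.    0.95]
 [ 0.3   0.    1.  ]
 [ 0.35  0.4   0.1 ]
 [ 0.35  0.45  0.1 ]
 [ 0.55  0.2   0.1 ]
 [ 0.55  0.2   0.15]
 [ 0.55  0.25  0.15]
 [ 0.55  0.3   0.1 ]
 [ 0.55  0.3   0.15]
 [ 0.55  0.35  0.15]]
```

play_rows(increments="0 -4 0 5.6 1;0 -4 0 5.6 1;0 -4 0 5.6 1;0 -4 0 0 1;0 -4 0 0 1", grip_force=25)

```text
clock: 0.97
position: [0.1567, -0.3993, 0.2267]
ee_rot: [3.141, -0.003, 0.0]
force: [0.9, 0.2, 0.7]
width: 1.0
gripper_force: 0.0
```

Run:
```python
from h import *
a=vision.get_image("scene");b=vision.get_image("top")
im=np.hstack([a["frame"],b["frame"]]); im=cv2.resize(im,(800,300),interpolation=cv2.INTER_AREA)
cv2.imwrite("pics/b.png",im[:,:,::-1])
for p in(a,b):
    f=p["frame"].astype(int); m=(f[:,:,0]>120)&(f[:,:,0]>2*f[:,:,1]-20)&(f[:,:,2]<70)
    Q=pts(p,m); Q=Q[(Q[:,2]>.05)&(np.hypot(Q[:,0],Q[:,1])<.9)]
    Q=Q[np.argsort(Q[:,2])]; print(len(Q)); print(Q[::max(1,len(Q)//25)].round(2).tolist())
```

```text
1699
[[0.34, 0.43, 0.05], [0.18, -0.12, 0.06], [0.35, 0.44, 0.06], [0.35, 0.44, 0.07], [0.35, 0.44, 0.07], [0.37, 0.44, 0.07], [0.35, 0.42, 0.07], [0.19, -0.11, 0.11], [0.2, -0.1, 0.14], [0.2, -0.09, 0.18], [0.2, -0.09, 0.21], [0.21, -0.08, 0.25], [0.21, -0.08, 0.28], [0.21, -0.07, 0.3], [0.21, -0.07, 0.33], [0.22, -0.07, 0.36], [0.22, -0.07, 0.38], [0.23, -0.06, 0.4], [0.23, -0.06, 0.42], [0.23, -0.06, 0.44], [0.24, -0.06, 0.47], [0.24, -0.05, 0.49], [0.24, -0.05, 0.51], [0.24, -0.05, 0.53], [0.25, -0.05, 0.54], [0.25, -0.05, 0.56]]
52
[[0.35, 0.41, 0.05], [0.35, 0.41, 0.05], [0.36, 0.41, 0.05], [0.35, 0.41, 0.06], [0.35, 0.41, 0.06], [0.34, 0.42, 0.06], [0.34, 0.42, 0.06], [0.35, 0.41, 0.06], [0.35, 0.41, 0.06], [0.35, 0.41, 0.06], [0.35, 0.41, 0.06], [0.36, 0.41, 0.06], [0.35, 0.41, 0.07], [0.34, 0.42, 0.07], [0.35, 0.41, 0.07], [0.35, 0.42, 0.07], [0.37, 0.41, 0.07], [0.34, 0.42, 0.07], [0.36, 0.41, 0.07], [0.37, 0.42, 0.07], [0.37, 0.43, 0.07], [0.37, 0.43, 0.07], [0.36, 0.41, 0.07], [0.37, 0.43, 0.07], [0.36, 0.42, 0.07], [0.36, 0.42, 0.07]]
```

View pics/b.png

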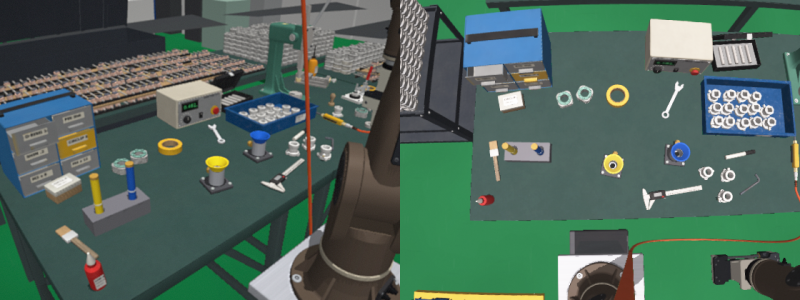

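The orange cord hangs at about (308,120) in the left half, near world (0.21,-0.08), and crossing its azimuth can't be avoided. I'll sweep with the arm stretched out and watch the forces.

play_rows(increments="3.4 -2 0 0 1;3.4 -2 0 0 1;3.4 -2 0 0 1;3.4 -2 0 0 1;3.4 -2 0 0 1")

```text
clock: 1.48
position: [0.3288, -0.3002, 0.2272]
ee_rot: [3.141, -0.002, 0.001]
force: [0.3, -0.5, 1.2]
width: 1.0
gripper_force: 0.0
```

play_rows(increments="3 -2.4 0 0 1;3 -2.4 0 0 1;3 -2.4 0 0 1;3 -2.4 0 0 1;3 -2.4 0 0 1")

```text
clock: 1.9
position: [0.4789, -0.1801, 0.227]
ee_rot: [3.141, -0.001, 0.001]
force: [0.3, 0.0, -0.5]
width: 1.0
gripper_force: 0.0
```

play_rows(increments="1 -3.5 0 0 1;1 -3.5 0 0 1;1 -3.5 0 0 1;1 -3.5 0 0 1;1 -3.5 0 0 1")

```text
clock: 2.32
position: [0.528, -0.0047, 0.2269]
ee_rot: [3.142, -0.001, 0.001]
force: [1.1, 0.1, -0.8]
width: 0.998
gripper_force: 0.0
```

Run:
```python
from h import *
s=arm.observe(); print({k:np.round(s[k],3) for k in("position","ee_rot","joints","force","joint_efforts")})
a=vision.get_image("scene");b=vision.get_image("top")
im=np.hstack([a["frame"],b["frame"]]); im=cv2.resize(im,(800,300),interpolation=cv2.INTER_AREA)
cv2.imwrite("pics/c.png",im[:,:,::-1])
```

```text
{'position': array([ 0.528, -0.005,  0.227]), 'ee_rot': array([ 3.142e+00, -1.000e-03,  1.000e-03]), 'joints': array([ 0.176,  0.304, -0.342,  1.787,  0.115,  1.07 , -1.778]), 'force': array([ 1.083,  0.091, -0.781]), 'joint_efforts': array([  4.884, -56.788,  -3.181, -28.656,  -0.392,  -0.094,   1.826])}
```

View pics/c.png

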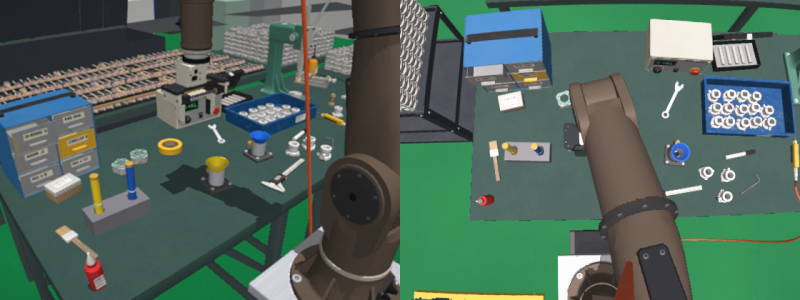

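The arm passed the cord with no contact force. The gripper is now over the bench and the tubes and ports are unmoved. On to the tube.

play_rows(increments="0.2 -3.7 0 0 1;0.2 -3.7 0 0 1;0.2 -3.7 0 0 1;0.2 -3.7 0 0 1;0 -3.7 0 0 1")

```text
clock: 2.83
position: [0.5361, 0.1798, 0.2268]
ee_rot: [3.142, -0.003, 0.001]
force: [0.1, 0.4, 0.4]
width: 1.002
gripper_force: 0.0
```

play_rows(increments="0 -3 0 0 1;0 -0.65 0 0 1;0 0 0 0 1")

```text
clock: 3.08
position: [0.5351, 0.218, 0.2266]
ee_rot: [-3.14, -0.006, 0.0]
force: [0.5, -0.6, -0.8]
width: 1.001
gripper_force: 0.0
```

Run:
```python
from h import *
s=arm.observe(); print({k:np.round(s[k],3) for k in("position","ee_rot","joints","force")})
w=vision.get_image("wrist"); a=vision.get_image("scene")
P=pts(w,np.ones((420,560),bool)); Q=P[(np.hypot(P[:,0]-.536,P[:,1]-.217)<.03)&(P[:,2]>.15)&(P[:,2]<.17)]
if len(Q): print(len(Q),Q.mean(0),Q.min(0),Q.max(0))
im=np.hstack([w["frame"],a["frame"]]); im=cv2.resize(im,(800,300),interpolation=cv2.INTER_AREA)
cv2.imwrite("pics/d.png",im[:,:,::-1])
```

```text
{'position': array([0.535, 0.218, 0.227]), 'ee_rot': array([-3.14 , -0.006,  0.   ]), 'joints': array([-0.182,  0.394, -0.408,  1.665,  0.169,  1.117, -2.203]), 'force': array([ 0.531, -0.573, -0.77 ])}
994 [0.5361281  0.21852812 0.15781969] [0.52358131 0.20755029 0.15057999] [0.54665818 0.22966773 0.16030463]
```

View pics/d.png

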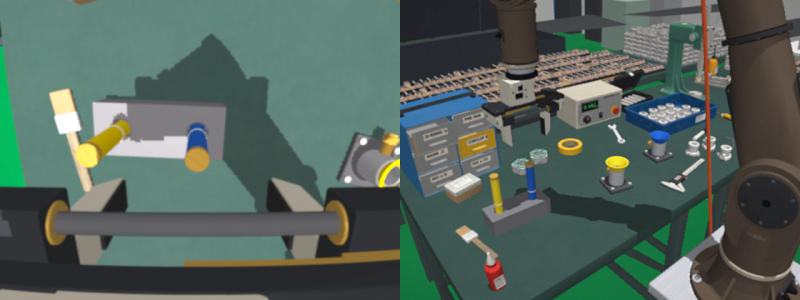

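The wrist view shows the blue tube's brass cap at (197,160), midway between the fingers. The yellow tube at (88,155) is well outside the left finger. Descending to grip.

play_rows(increments="0.1 0 3.5 0 1;0 0 3.5 0 1;0 0 2.8 0 1;0 0 2 0 1;0 0 0 0 1")

```text
clock: 3.6
position: [0.5348, 0.2109, 0.1046]
ee_rot: [3.137, -0.006, -0.01]
force: [-0.4, -0.5, 0.3]
width: 0.997
gripper_force: 0.0
```

play_rows(increments="0 0 0 0 -1;0 0 0 0 -1;0 0 0 0 -1;0 0 0 0 -1;0 0 0 0 -1", grip_force=25)

```text
clock: 4.02
position: [0.5372, 0.2154, 0.1099]
ee_rot: [-3.141, 0.001, -0.003]
force: [0.1, 0.5, 0.1]
width: 0.685
gripper_force: 0.0
```

play_rows(increments="0 0 0 0 -1;0 0 0 0 -1;0 0 0 0 -1")

```text
clock: 4.27
position: [0.5366, 0.2153, 0.1089]
ee_rot: [-3.142, 0.001, -0.0]
force: [1.1, -0.2, -0.3]
width: 0.471
gripper_force: 0.0
```

play_rows(increments="0 -0.2 0 0 -1;0 0 0 0 -1;0 0 0 0 -1;0 0 0 0 -1;0 0 0 0 -1")

```text
clock: 4.68
position: [0.5365, 0.2174, 0.1087]
ee_rot: [-3.142, 0.001, 0.0]
force: [-0.8, 0.7, 0.2]
width: 0.234
gripper_force: 25.0
```

play_rows(increments="0 0 0 0 -1;0 0 0 0 -1;0 0 0 0 -1")

```text
clock: 4.93
position: [0.5366, 0.2172, 0.1087]
ee_rot: [3.142, -0.001, 0.0]
force: [0.7, -1.0, -1.2]
width: 0.234
gripper_force: 25.0
```

play_rows(increments="0 0 -1 0 -1;0 0 -2.5 0 -1;0 0 -3.5 0 -1;0 0 -3.5 0 -1;0 0 -3 0 -1", grip_force=35)

```text
clock: 5.35
position: [0.5365, 0.2173, 0.2467]
ee_rot: [-3.141, 0.0, -0.002]
force: [1.2, 0.6, -1.4]
width: 0.231
gripper_force: 35.0
```

play_rows(increments="0 0 -1.5 0 -1;0 1 0 0 -1;0 2 0 0 -1;0 3.5 0 0 -1;0 3.5 0 0 -1")

```text
clock: 5.77
position: [0.5356, 0.1164, 0.2582]
ee_rot: [3.141, 0.003, -0.002]
force: [0.9, -0.5, -1.3]
width: 0.227
gripper_force: 35.0
```

play_rows(increments="0 3.5 0 0 -1;0 3.5 0 0 -1;0 3.5 0 0 -1;0 3.5 0 0 -1;0 3.5 0 0 -1")

```text
clock: 6.18
position: [0.5353, -0.0601, 0.2583]
ee_rot: [3.141, -0.002, -0.002]
force: [0.6, 0.6, 0.2]
width: 0.231
gripper_force: 35.0
```

play_rows(increments="0 3.5 0 0 -1;0 3.5 0 0 -1;0 3.5 0 0 -1;0 2.5 0 0 -1;0 1.5 0 0 -1")

```text
clock: 6.6
position: [0.5345, -0.2076, 0.2579]
ee_rot: [3.14, -0.008, -0.003]
force: [-0.1, 0.1, -1.4]
width: 0.231
gripper_force: 35.0
```

Run:
```python
from h import *
s=arm.observe(); print({k:np.round(s[k],4) for k in("position","ee_rot","joints")})
w=vision.get_image("wrist"); a=vision.get_image("scene")
for n,p in(("wrist",w),("scene",a)):
    for d in cut_out("blue_port_mouth",p)[:1]:
        Q=pts(p,d["mask"]);Q=Q[(Q[:,2]>.08)&(Q[:,2]<.092)]
        if len(Q)<10: print(n,"few");continue
        c,r=cv2.minEnclosingCircle(Q[:,:2].astype(np.float32)); print(n,d["confidence"],d["point"],len(Q),c,r,np.percentile(Q,[2,98],0).round(4).tolist())
P=pts(a,np.ones((420,560),bool)); p0=s["position"]
T=P[(np.hypot(P[:,0]-p0[0],P[:,1]-p0[1])<.035)&(P[:,2]>.13)&(P[:,2]<.25)]
for z in np.arange(.15,.25,.015):
    q=T[abs(T[:,2]-z)<.0075]
    if len(q): print(round(z,3),len(q),q.mean(0).round(4),T[:,2].min().round(3))
im=np.hstack([w["frame"],a["frame"]]); im=cv2.resize(im,(800,300),interpolation=cv2.INTER_AREA)
cv2.imwrite("pics/e.png",im[:,:,::-1])
```

```text
{'position': array([ 0.5345, -0.2076,  0.2579]), 'ee_rot': array([ 3.1402, -0.0082, -0.0033]), 'joints': array([ 0.455 ,  0.3438, -0.2417,  1.64  ,  0.0896,  1.1703, -1.3842])}
wrist 0.89 [191.9, 365.1] 1754 (0.5185878872871399, -0.2958385944366455) 0.035451970994472504 [[0.4857, -0.3285, 0.0802], [0.5517, -0.2633, 0.0864]]
scene 0.63 [207.5, 364.4] 126 (0.5151777267456055, -0.2944752275943756) 0.03630533814430237 [[0.4866, -0.3277, 0.0802], [0.5469, -0.2621, 0.0863]]
0.15 1 [ 0.5397 -0.206   0.1568] 0.157
0.165 47 [ 0.5277 -0.2043  0.1658] 0.157
0.18 55 [ 0.5277 -0.2036  0.1801] 0.157
0.195 55 [ 0.5269 -0.204   0.1953] 0.157
0.21 58 [ 0.5278 -0.2037  0.2097] 0.157
0.225 60 [ 0.5273 -0.2045  0.2252] 0.157
0.24 58 [ 0.5275 -0.2036  0.2398] 0.157
```

View pics/e.png

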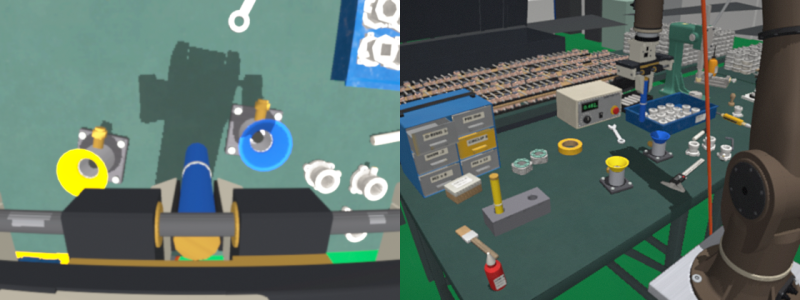

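The blue tube hangs upright in the fingers at (197,190). The blue bell-mouth is at (263,145), and the yellow tube still stands in the rack. Moving over the port.

play_rows(increments="-0.4 2 0 0 -1;-0.6 3 0 0 -1;-0.4 2.5 0 0 -1;-0.1 1.2 0 0 -1;0 0 0 0 -1")

```text
clock: 7.22
position: [0.5204, -0.292, 0.2584]
ee_rot: [3.141, -0.005, -0.001]
force: [-1.0, 0.5, -1.2]
width: 0.234
gripper_force: 35.0
```

play_rows(increments="0 0 0 0 -1;0 0 0 0 -1")

```text
clock: 7.38
position: [0.522, -0.2873, 0.2587]
ee_rot: [-3.14, -0.003, -0.0]
force: [-0.3, 0.2, -0.2]
width: 0.232
gripper_force: 35.0
```

play_rows(increments="-0.3 0.8 0 0 -1;0 0 0 0 -1;0 0 0 0 -1;0 0 0 0 -1")

```text
clock: 7.72
position: [0.5184, -0.2974, 0.2588]
ee_rot: [-3.142, 0.0, -0.0]
force: [-0.2, -0.4, -1.0]
width: 0.233
gripper_force: 35.0
```

Aligned to within 2 mm. Descending into the funnel.

play_rows(increments="0 0 2.5 0 -1;0 0 2.5 0 -1;0 0 2 0 -1;0 0 0.8 0 -1;0 0 0 0 -1", grip_force=45)

```text
clock: 8.13
position: [0.5172, -0.297, 0.1788]
ee_rot: [-3.14, 0.0, 0.005]
force: [-1.4, -0.5, -0.3]
width: 0.229
gripper_force: 45.0
```

play_rows(increments="0 0 0 0 -1;0 -0.1 0 0 -1")

```text
clock: 8.3
position: [0.5192, -0.2972, 0.1822]
ee_rot: [3.141, -0.001, 0.003]
force: [-0.8, -0.8, -1.1]
width: 0.231
gripper_force: 45.0
```

play_rows(increments="0 0 1 0 -1;0 0 1 0 -1;0 0 1 0 -1;0 0 0.7 0 -1;0 0 0 0 -1")

```text
clock: 8.72
position: [0.517, -0.2963, 0.1415]
ee_rot: [-3.14, 0.001, 0.005]
force: [0.1, 1.0, -1.5]
width: 0.23
gripper_force: 45.0
```

play_rows(increments="0 0 0.5 0 -1;0 0 0.5 0 -1;0 0 0.4 0 -1;0 0 0 0 -1;0 0 0 0 -1")

```text
clock: 9.13
position: [0.5184, -0.2968, 0.1298]
ee_rot: [3.141, -0.001, 0.0]
force: [1.0, 0.4, -1.4]
width: 0.232
gripper_force: 45.0
```

play_rows(increments="0 0 0.4 0 -1;0 0 0.4 0 -1")

```text
clock: 9.3
position: [0.519, -0.297, 0.1225]
ee_rot: [3.141, -0.001, 0.003]
force: [-1.1, 0.8, 6.9]
width: 0.232
gripper_force: 45.0
```

play_rows(increments="0 0 0.2 0 -1;0 0 0.2 0 -1")

```text
clock: 9.47
position: [0.5203, -0.2972, 0.1203]
ee_rot: [3.14, -0.001, 0.007]
force: [-4.4, 3.0, 35.2]
width: 0.233
gripper_force: 45.0
```

The force jumped to 35 N at the expected depth. I'll check it in the image.

Run:
```python
from h import *
s=arm.observe(); print(s["position"],s["force"])
w=vision.get_image("wrist"); a=vision.get_image("scene")
P=pts(w,np.ones((420,560),bool));Q=P[(np.hypot(P[:,0]-.519,P[:,1]+.297)<.02)&(P[:,2]>.1)&(P[:,2]<.19)]
print(len(Q),np.percentile(Q[:,2],[5,50,95,99]))
c=cv2.resize(a["frame"][150:255,300:440],(400,300),interpolation=cv2.INTER_CUBIC)
cv2.imwrite("pics/f.png",np.hstack([cv2.resize(w["frame"],(400,300)),c])[:,:,::-1])
```

```text
[ 0.52033636 -0.29722689  0.12030968] [-4.37260013  2.98739708 35.18872538]
6681 [0.11164546 0.15346343 0.17840319 0.18757638]
```

View pics/f.png

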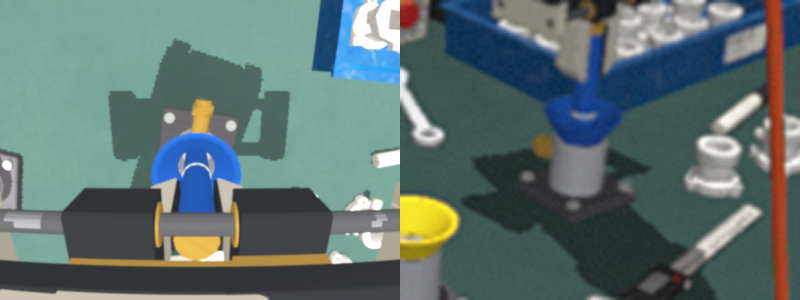

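The tube sits in the blue bell-mouth and its white line shows at the rim, around (195,168). Releasing.

play_rows(increments="0 0 0 0 1;0 0 0 0 1;0 0 0 0 1;0 0 0 0 1;0 0 0 0 1")

```text
clock: 9.98
position: [0.5181, -0.2967, 0.1174]
ee_rot: [-3.141, 0.001, 0.001]
force: [-0.3, 0.2, 0.5]
width: 0.548
gripper_force: 0.0
```

play_rows(increments="0 0 0 0 1;0 0 0 0 1;0 0 0 0 1;0 0 0 0 1;0 0 0 0 1")

```text
clock: 10.4
position: [0.5183, -0.2968, 0.1177]
ee_rot: [3.142, -0.001, -0.0]
force: [-1.4, 1.1, -0.3]
width: 0.907
gripper_force: 0.0
```

play_rows(increments="0 0 -1 0 1;0 0 -2 0 1;0 0 -3 0 1;0 0 -3 0 1;0 0 -3 0 1")

```text
clock: 10.82
position: [0.5181, -0.2966, 0.2398]
ee_rot: [-3.142, 0.001, -0.0]
force: [0.8, -0.0, 0.7]
width: 0.999
gripper_force: 0.0
```

play_rows(increments="-2 0 -1 0 1;-2 0 0 0 1;-2 0 0 0 1;-1 0 0 0 1;0 0 0 0 1")

```text
clock: 11.23
position: [0.4464, -0.2973, 0.2486]
ee_rot: [3.141, -0.004, -0.0]
force: [-0.1, 0.7, -0.2]
width: 1.002
gripper_force: 0.0
```

Run:
```python
from h import *
s=arm.observe(); print(s["position"],s["force"],s["clock"])
w=vision.get_image("wrist"); a=vision.get_image("scene")
P=pts(w,np.ones((420,560),bool));Q=P[(np.hypot(P[:,0]-.519,P[:,1]+.297)<.02)&(P[:,2]>.15)&(P[:,2]<.2)]
print(len(Q),Q.mean(0) if len(Q) else 0,np.percentile(Q[:,2],[50,95,99]))
P=pts(a,np.ones((420,560),bool));Q=P[(np.hypot(P[:,0]-.519,P[:,1]+.297)<.02)&(P[:,2]>.1)&(P[:,2]<.22)]
print(Q[:,2].max())
c=cv2.resize(a["frame"][150:255,300:440],(400,300),interpolation=cv2.INTER_CUBIC)
cv2.imwrite("pics/g.png",np.hstack([cv2.resize(w["frame"],(400,300)),c])[:,:,::-1])
```

```text
[ 0.44635766 -0.29725201  0.24859508] [-0.14963298  0.66002662 -0.18486752] 11.2333
1067 [ 0.51755325 -0.2957793   0.17019349] [0.17019951 0.17136877 0.17184523]
0.1720002155022372
```

View pics/g.png

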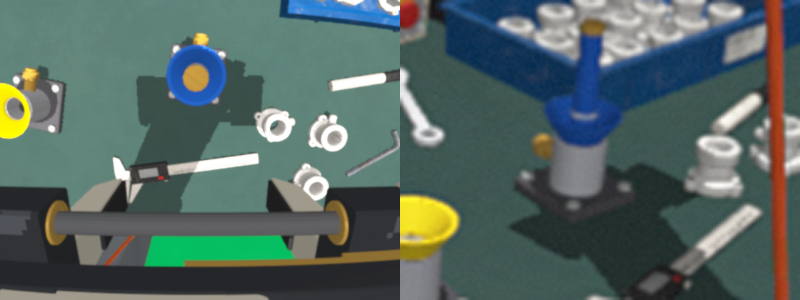

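The tube stands upright in the blue port at (195,75). Its top is at 0.170 m, which is the bottomed height, and the robot is clear of it.

```bash
python3 -c "
from cell import job; print(job.sign_off())"
```

```text
the job is handed in; nothing more can be done
None
```

The blue tube is bottomed cap-up in the blue port (top at 0.170 m, as expected) and released with the gripper clear, the yellow tube was left in the rack, and the job was handed in at about 11 s.

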